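# Shut and bolt the drill table's guard gate

## Robot

A 6-joint arm with a two-finger parallel gripper is mounted at the origin on the work surface. World frame = base frame: x ahead of the robot, y to its left, z up, the work surface at z = 0. Lengths are in m, angles in rad, forces in N, time in s.
With the tool pointing down it reaches from about 0.225 to 0.875 m from the base axis. Payload 3.4 kg.
Tool frame: the origin (TCP) lies between the finger pads; the fingertips stand 11 mm ahead of it and the grasp point (between the pads) lies 8 mm behind it; z points along the fingers, y is the line along which they close (so a half turn about z gives the same grasp; the last joint's range is limited). The gripper opens to 85 mm and grips with 20 to 120 N. Pads are 22 mm wide; open, the fingers measure 114 mm over their backs; the gripper's body (76 mm by 85 mm) begins 54 mm behind the grasp point. The pads swing forward as they close: fully open they stand 13 mm farther back than shut.
Start: joints at [-1.425, 0.276, 1.505, -0, 1.361, -0.121], TCP at [0.152, -0.555, 0.242] pointing down, gripper open.
Joint ranges: [-2.89, 2.89], [-0.75, 2.08], [0.22, 2.7], [-1.18, 4.32], [0.11, 2.71], [-2.7, 2.7]. Speed limits (rad/s): [2.57, 2.57, 3.14, 3.14, 3.14, 3.14].

## Interface

Orientations are given as a unit quaternion [w, x, y, z].
In Python, from rig import sensors, eyes, manip gives the robot as it stands.
- The arm moves only by the tool drive_tool, never from a script. Its argument "deltas" is a list of rows, each an object with "linear": the shift along the world's x, y, z in mm, a list of three; "twist": the turn about the world's z in degrees; "claw": the opening, from 0 (shut) to 1 (fully open). In form: [{"linear": [tx, ty, tz], "twist": twist, "claw": claw}, ...]. A call has 1 to 12 rows; each row is the pose to reach, as a shift and turn from the pose commanded when the call began; what a row does not reach only later rows make up. A row lasts 1/12 s, in which the tool goes at most 41.7 mm and 7.16 degrees, less where a joint would pass 70% of its speed; a pose out of reach is approached as far as the arm can. A call with a gripper value outside its range is refused whole. The fingers move at their own pace and stop on an object; "squeeze" is the grip in N (left out, the last holds). Time passes only in rows, so rows that repeat a pose let the fingers close. It gives the time, the measured TCP pose, the force, the opening and the grip force at its end, in the units of the state.
- sensors.get_state(): the state, without advancing time (a new reading comes with each control period).
- eyes.get_image(name): name is "scene" or "top"; returns the picture (400x640x3 uint8, red, green, blue); there is no depth.
- eyes.camera_model(name): a dict with "intrinsics" (3x3 intrinsics, pixels), "R" (3x3) and "t" (3): a world point X has camera coordinates R X + t. Camera axes: x right, y down, z forward; pixel columns grow to the right and rows downward; lengths in m; the calibration is good to about 2 mm. A picture is of the moment at which its call begins. camera_model takes no time and is no camera call.
- manip.sign_off(): hands the job in; it is judged then, once.
The state is a dict: "clock": time; "qpos": joint angles; "qd": joint speeds; "effort": joint torques, N m; "position": TCP position; "ee_rot": TCP orientation; "contact_force": force on the tool from outside, world axes, zero at the start; "moment": the same for the moment, N m; "width": finger opening in m; "gripper_force": force on a finger pad.
Only numpy, scipy, OpenCV 4.12 (cv2) and the standard library are available. Lean on these libraries where they do the work, as an engineer would, in place of code of your own. Each camera call takes 0.05 s, during which the arm holds its last target. There are 200 camera calls.

## Task

The guard gate in front of the drill table has been left ajar with its bolt part way out, so it cannot close. Draw the bolt right back into the gate, swing the gate fully shut against its stop, then slide the bolt fully home through its keeper and let go, without disturbing the things lying about.

Things in the scene. Friction and masses are not known exactly. Their poses are not given: they have to be found in the camera images.
- guard: fixed green guard frame. Origin: on the bench, midway between its two 40 mm square posts, in the plane of their front faces. x points through the gateway, away from the robot side, y to the hinge post, z up. Posts centred at y = +138 mm (hinge) and -138 mm (keeper), x 0 to 40 mm, 345 mm tall. Behind the gate (x 50 to 210 mm) lies a slotted plate 30 mm high, with a small drill vice on it and side fences 120 mm high
- lamp (a point): centre of the underside of the grey lamp housing fixed over the gateway, 290 mm above the bench; axes as the guard's. The housing is 70 mm (x) x 120 mm (y) x 50 mm tall and overhangs the bolt handle of the shut gate, so an upright tool cannot reach the handle there; one tilted 30 to 40 degrees from the robot side can
- hinge_axis (a point): point of the gate's vertical hinge axis at bench height, 112 mm to the hinge side of the guard's origin, in the posts' front plane; axes as the guard's
- gate (a joint): angle of the gate, rad: 0 = shut against its stop (parallel to the guard's y axis); grows as the free end swings out to the robot side (clockwise from above), stop at 1.2. It stays where it is left (hinge friction about 0.25 N m)
- gate_end (a point): top of the gate's free end, on its front face, 100 mm above the bench, 218 mm from the hinge axis; axes turn with the gate: x square to it, away from the robot side, y along it to the hinge, z up. The gate is an aluminium panel 216 mm wide, z 15 to 100 mm, 12 mm thick, about 0.6 kg, its front face in line with the hinge axis
- bolt (a joint): slide of the bolt along the gate, m: 0 = drawn right back into the gate (stop), grows towards the free end and keeper, 0.060 = fully home (stop). Friction about 2.5 N plus 5 N per m/s; stays where it is left. The bolt is a steel rod 14 mm thick, 152 mm long, axis 115 mm above the bench and 14 mm in front of the gate's face. Left out, it strikes the keeper and the gate cannot shut
- bolt_knob (a point): middle of the bolt's black handle grip, 55 mm from the rod's axis. The handle is square to the rod and leans 35 degrees from vertical, out to the robot side: a round grip 22 mm thick, from 34 to 76 mm from the rod's axis, on a 10 mm stem. Axes as gate_end's (sliding home is -y). With gate and bolt at 0 it lies 45.5 mm in front of the hinge axis, 115 mm from it to the keeper, 160 mm high
- keeper (a point): centre of the steel staple on the front of the keeper post that the bolt's nose enters: 30 mm long, opening 24 mm deep x 24 mm high round the 14 mm rod, 115 mm above the bench; axes as the guard's
- tin: open black round tin, 90 mm across, 50 mm tall, beside the keeper post; origin centre of its underside
- oil: clear oil bottle, 60 mm across, 170 mm tall, beyond the hinge post; origin centre of its underside
- hammer: hammer lying on the bench in front of the guard; origin on its handle
- wrench: open-ended wrench lying on the bench in front of the guard; origin about its middle
- brush: hand brush lying on the bench to the robot's left; origin about its middle
- offcut: flat steel block 50 x 70 x 20 mm on the bench to one side of the guard; origin centre of its underside
- stub: steel bar stub 40 mm across, 70 mm tall, standing on the bench to one side of the guard; origin centre of its underside

How it is judged:
On the way, in this order (a step that is already met when the one before it is completed fails the run):
1. the bolt is drawn back into the gate (within 9 mm of its stop) while the gate is still open (value of joint bolt below 0.009 m and value of joint gate above 0.06 rad), for 0.2 s.
2. the gate is shut (within 0.03 rad) with the bolt still drawn back (value of joint gate below 0.03 rad and value of joint bolt below 0.014 m), for 0.2 s.
At the end, for the whole second after the job is handed in: The gate is shut (within 0.03 rad of its stop), the bolt is home through the keeper (within 8 mm of its stop), both at rest and let go (value of joint gate below 0.03 rad and value of joint bolt above 0.052 m and velocity of joint bolt between -0.01 and 0.01 m/s and velocity of joint gate between -0.05 and 0.05 rad/s); the robot touches nothing.
It fails at once if a bystander is pushed more than 40 mm from its place (distance of any of tin, oil, hammer, wrench, brush, offcut, stub from where it was at the start of the episode above 0.04 m).
It fails at once if the tin, the oil bottle or the bar stub is tipped over (angle between any of tin, oil, stub's own z axis and vertical above 0.6 rad).
It also fails if it takes over 38 s, if anything falls off the work surface, if the arm or the gripper's body presses on something with over 40 N, if the wrist force passes 120 N, or if a joint passes its speed limit or range.

## Working session

There is one attempt and no reset: what is moved stays moved. The work goes in short steps, Python scripts to look and compute and a tool call to move; the robot and the scene stay as the last step left them, time stands still between calls to the robot, and variables do not carry over. Pictures are saved under pics/ and viewed, at most 10 in all, crops included, and the job is handed in when it is done.

Besides the shell and the picture viewer there is one more tool, called after "Call:" as a command line: name --argument value ..., lists and objects as JSON in quotes. drive_tool: Moves the arm, as the interface text tells. Its arguments: {"type":"object","properties":{"deltas":{"type":"array","items":{"type":"object","properties":{"linear":{"type":"array","items":{"type":"number"}},"twist":{"type":"number"},"claw":{"type":"number"}}}},"squeeze":{"type":"number"}},"required":["deltas"]}

```bash
mkdir -p pics; cat > h.py <<'E'
import cv2, numpy as np
from rig import sensors, eyes, manip
def snap(n,f):
    im=eyes.get_image(n); cv2.imwrite(f,im[:,:,::-1]); return im
def cam(n):
    m=eyes.camera_model(n); return np.array(m["intrinsics"]),np.array(m["R"]),np.array(m["t"])
def proj(n,P):
    K,R,t=cam(n); p=(R@np.atleast_2d(P).T).T+t; p=p@K.T; return p[:,:2]/p[:,2:]
def atz(n,uv,z):
    K,R,t=cam(n); C=-R.T@t; d=R.T@np.linalg.solve(K,[uv[0],uv[1],1]); return C+d*(z-C[2])/d[2]
E
python3 - <<'E'
from h import *
for n in("scene","top"):
    snap(n,f"pics/{n}0.png"); K,R,t=cam(n); print(n,-R.T@t,R[2],K[0,0])
s=sensors.get_state();print(s["clock"],s["position"],s["ee_rot"],s["width"])
E
```

```text
scene [ 1.53981578 -0.11218596  1.23215678] [-0.69572515  0.08047097 -0.71378634] 478.85553638536726
top [ 0.39882626 -0.00817347  1.16540392] [ 0.13769731  0.00680034 -0.99045101] 362.3552303899581
0.1 [ 0.15155516 -0.55420484  0.24152197] [-8.28324826e-04  9.91112651e-01  1.33022653e-01  8.51569464e-07] 0.0852327502786309
```

View pics/scene0.png

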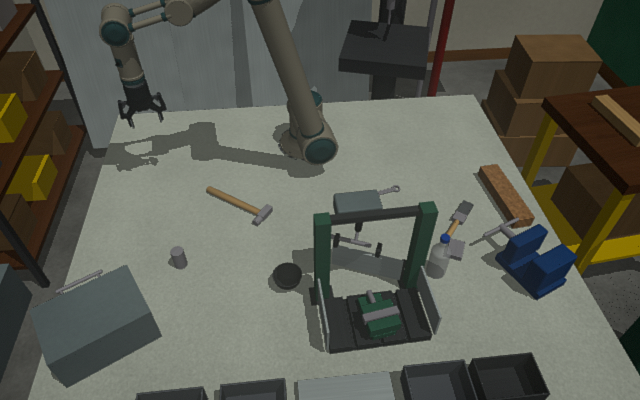

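View pics/top0.png

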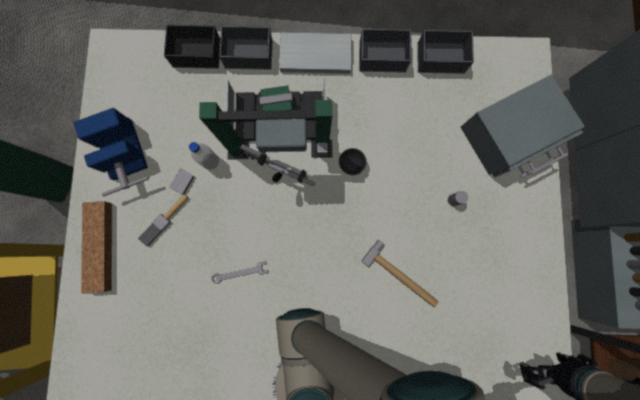

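Overview: the guard is around (270,125) in the top view, with the gate ajar and the bolt handle at about (280,170). In the scene view the handle is near (378,250). I'll enlarge both.

```bash
python3 - <<'E'
import cv2
a=cv2.imread("pics/top0.png")[75:205,180:380]; cv2.imwrite("pics/c1.png",cv2.resize(a,None,fx=4,fy=4,interpolation=cv2.INTER_CUBIC))
a=cv2.imread("pics/scene0.png")[180:330,270:470]; cv2.imwrite("pics/c2.png",cv2.resize(a,None,fx=4,fy=4,interpolation=cv2.INTER_CUBIC))
E
```

```text
(no output)
```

View pics/c1.png

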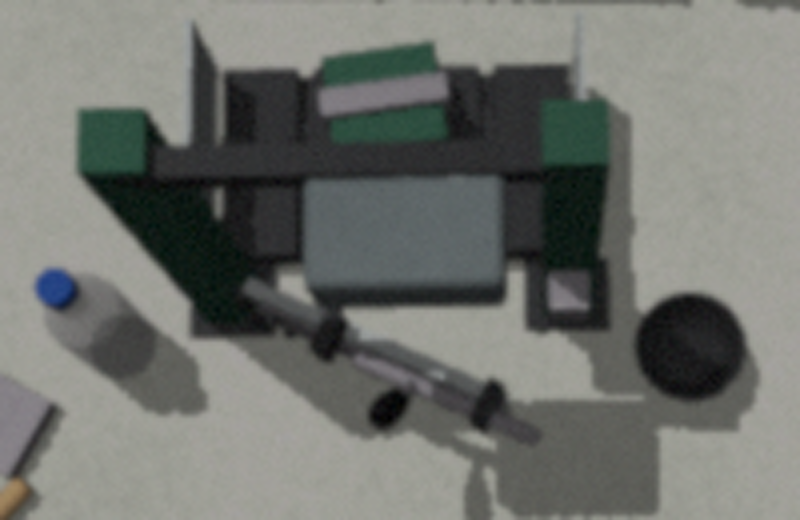

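View pics/c2.png

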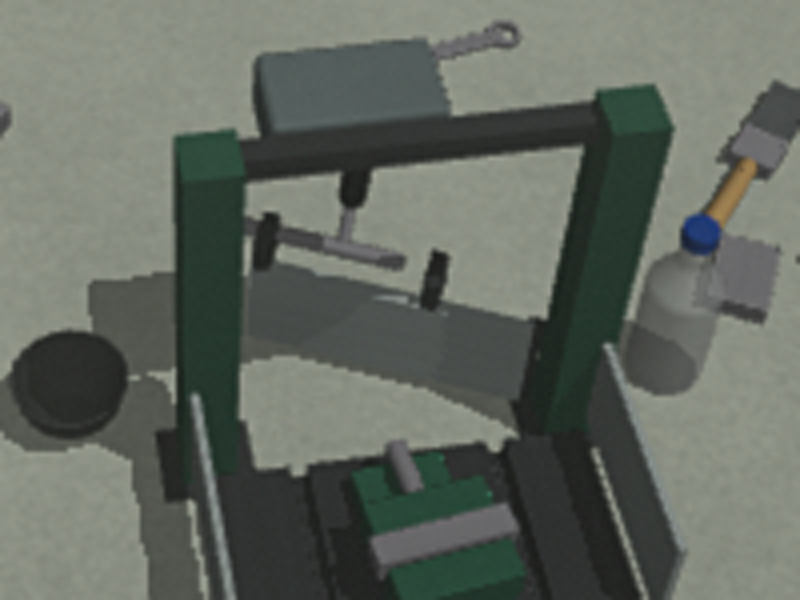

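Top crop corners, at full-image pixel = 180+u/4, 75+v/4:
- Post tops: (79,110), (145,110), (85,175), (543,102), (608,100), (608,162).
- Lamp top: (303,178) to (503,290).
- Handle end (388,408), rod nose (537,435).

In the scene crop, the rod tail is at (403,262) and the grip bottom at (352,205). Next I fit the poses.

```bash
cat > fit.py <<'E'
from h import *
from scipy.optimize import least_squares as LS
T=lambda u,v:(180+u/4,75+v/4)
S=lambda u,v:(270+u/4,180+v/4)
def W(g,p): # guard->world
    c,s=np.cos(g[2]),np.sin(g[2]); p=np.atleast_2d(p)
    return np.c_[g[0]+c*p[:,0]-s*p[:,1],g[1]+s*p[:,0]+c*p[:,1],p[:,2]]
G3=[(40,158),(40,118),(0,158),(0,118),(40,-118),(40,-158),(0,-118),(0,-158)]
G3=np.array([(a/1e3,b/1e3,.345) for a,b in G3])
tp=np.array([T(*q) for q in [(79,110),(145,110),(85,175),(150,172),(543,102),(608,100),(543,164),(608,162)]])
# scene: far/near corners of post tops (viewed from +x)
s3=np.array([(.04,-.158,.345),(.04,-.118,.345),(.0,-.158,.345),(.0,-.118,.345),(.04,.118,.345),(.04,.158,.345),(.0,.118,.345),(.0,.158,.345)])
sp=np.array([S(*q) for q in [(177,182),(244,177),(175,137),(236,131),(613,134),(672,128),(596,92),(655,86)]])
g=LS(lambda g:np.r_[(proj("top",W(g,G3))-tp).ravel(),(proj("scene",W(g,s3))-sp).ravel()],[.7,.1,0],loss='soft_l1').x
if __name__=="__main__":
    print("guard",g,"res",abs(proj("top",W(g,G3))-tp).max(0),abs(proj("scene",W(g,s3))-sp).max(0))
    inv=lambda P:(lambda d:np.array([np.cos(g[2])*d[0]+np.sin(g[2])*d[1],-np.sin(g[2])*d[0]+np.cos(g[2])*d[1],P[2]]))(np.array(P)-[g[0],g[1],0])
    for q in [(303,178),(502,174),(503,290),(306,292)]: print("lamp top",inv(atz("top",T(*q),.34)).round(4))
    for q in [(258,62),(425,40),(449,112)]: print("lamp top s",inv(atz("scene",S(*q),.34)).round(4))
    for q in [(315,303),(500,302)]: print("lamp bot front",inv(atz("top",T(*q),.29)).round(4))
    print("keeper",inv(atz("top",T(568,292),.127)))
    def gp(th,x,r,z): # x away from the robot, r from hinge to the free end
        c,s=np.cos(th),np.sin(th); return W(g,[(-s*r+c*x, .112-c*r-s*x, z)])[0]
    # free end swings to -x: dir=(-s,-c), normal=(c,-s)
    def pts(p):
        th,b,n=p; s,c=np.sin(.611),np.cos(.611)
        return [gp(th,-.014-.076*s,.115+b,.115+.076*c),gp(th,-.014,n+b,.115),gp(th,-.014,n+b-.152,.115),gp(th,-.014-.034*s,.115+b,.115+.034*c)]
    def res(p):
        P=pts(p); return np.r_[proj("top",P[0])[0]-T(386,411),proj("top",P[1])[0]-T(538,435),proj("scene",P[2])[0]-S(403,262),proj("scene",P[3])[0]-S(351,206)]
    r=LS(res,[.45,.03,.2]); print("th,b,n",r.x,r.fun.round(1))
    th,b,_=r.x
    print("knob",gp(th,-.0455,.115+b,.16),"free end",gp(th,0,.218,.1),"hinge",gp(th,0,0,0),"slide dir to hinge",gp(th,0,0,0)-gp(th,0,1,0))
    print("shut knob", gp(0,-.0455,.115,.16),gp(0,-.0455,.175,.16),"lamp c?")
E
python3 fit.py
```

```text
guard [0.71226053 0.11785225 0.04291768] res [2.55996066 0.88544298] [1.41514446 0.88019925]
lamp top [-0.0044  0.0239  0.34  ]
lamp top [-0.0044 -0.0944  0.34  ]
lamp top [-0.0755 -0.0938  0.34  ]
lamp top [-0.0743  0.0219  0.34  ]
lamp top s [-0.0604 -0.0906  0.34  ]
lamp top s [-0.0648  0.0232  0.34  ]
lamp top s [0.0022 0.0233 0.34  ]
lamp bot front [-0.0667  0.0244  0.29  ]
lamp bot front [-0.0684 -0.0907  0.29  ]
keeper [-0.01523201 -0.13698374  0.127     ]
th,b,n [0.42616447 0.03730631 0.21720381] [-1.6  1.   0.4 -0.6  0.   0.5 -1.3  0.2]
knob [0.60830354 0.10550579 0.16      ] free end [0.62593768 0.02756383 0.1       ] hinge [0.70745523 0.22974912 0.        ] slide dir to hinge [0.37393369 0.92745544 0.        ]
shut knob [0.66693114 0.11290285 0.16      ] [0.66950541 0.0529581  0.16      ] lamp c?
```

Guard, lamp and bolt fits agree with the given sizes: lamp front edge about 70 mm in front of the posts, gate 0.43 rad, bolt 37 mm out. The tool stays upright, so I'll work with the back and side of one open finger pointing away from the robot. This keeps the gripper body in front of the lamp.

Call:
drive_tool --deltas '[{"linear": [398, 650, 0], "twist": 53, "claw": 1}, {"linear": [398, 650, 0], "twist": 53, "claw": 1}, {"linear": [398, 650, 0], "twist": 53, "claw": 1}, {"linear": [398, 650, 0], "twist": 53, "claw": 1}, {"linear": [398, 650, 0], "twist": 53, "claw": 1}, {"linear": [398, 650, 0], "twist": 53, "claw": 1}, {"linear": [398, 650, 0], "twist": 53, "claw": 1}, {"linear": [398, 650, 0], "twist": 53, "claw": 1}, {"linear": [398, 650, 0], "twist": 53, "claw": 1}, {"linear": [398, 650, 0], "twist": 53, "claw": 1}, {"linear": [398, 650, 0], "twist": 53, "claw": 1}, {"linear": [398, 650, 0], "twist": 53, "claw": 1}]'

```text
clock: 1.1
position: [0.413, -0.1262, 0.2423]
ee_rot: [0.0, 0.828, 0.561, -0.0]
contact_force: [1.1, -0.7, -0.9]
width: 0.0854
gripper_force: 0.0
```

Call:
drive_tool --deltas '[{"linear": [137, 221, 0], "twist": 0, "claw": 1}, {"linear": [137, 221, 0], "twist": 0, "claw": 1}, {"linear": [137, 221, 0], "twist": 0, "claw": 1}, {"linear": [137, 221, 0], "twist": 0, "claw": 1}, {"linear": [137, 221, 0], "twist": 0, "claw": 1}, {"linear": [137, 221, 0], "twist": 0, "claw": 1}, {"linear": [137, 221, 0], "twist": 0, "claw": 1}, {"linear": [137, 221, 0], "twist": 0, "claw": 1}]'

```text
clock: 1.77
position: [0.5507, 0.0953, 0.2413]
ee_rot: [-0.0, 0.826, 0.563, -0.0]
contact_force: [-0.5, -1.2, -0.0]
width: 0.0853
gripper_force: 0.0
```

```bash
python3 - <<'E'
from h import *
a=snap("top","pics/top1.png")[75:235,180:380]; b=snap("scene","pics/scene1.png")[130:290,270:470]
cv2.imwrite("pics/c3.png",cv2.resize(np.hstack([a,b]),None,fx=2,fy=2,interpolation=cv2.INTER_CUBIC)[:,:,::-1])
s=sensors.get_state();print(s["clock"],s["position"],s["ee_rot"],s["contact_force"])
E
```

```text
1.8667 [0.54891153 0.09235241 0.24165748] [-9.54029150e-05  8.27358200e-01  5.61673377e-01 -1.19022667e-03] [ 0.12667705 -0.84831562  0.58596524]
```

View pics/c3.png

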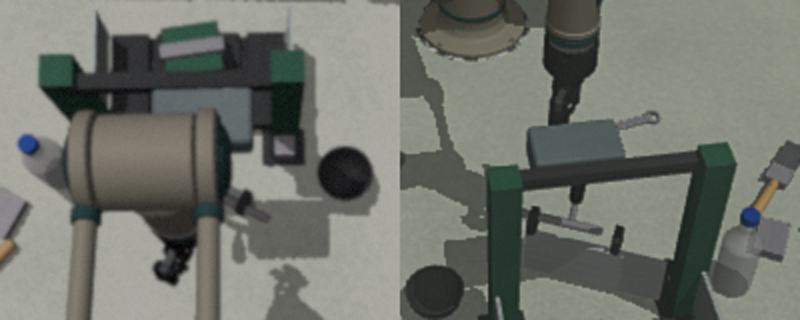

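The crop shows the tool on the robot side of the lamp, with the knob at (577,190) undisturbed. The wrist cylinder is high above everything. Now I'll descend beside the knob.

Call:
drive_tool --deltas '[{"linear": [0, 0, -30], "twist": 0, "claw": 1}, {"linear": [0, 0, -55], "twist": 0, "claw": 1}, {"linear": [0, 0, -75], "twist": 0, "claw": 1}, {"linear": [0, 0, -90], "twist": 0, "claw": 1}, {"linear": [0, 0, -95], "twist": 0, "claw": 1}, {"linear": [0, 0, -95], "twist": 0, "claw": 1}]'

```text
clock: 2.37
position: [0.548, 0.091, 0.1462]
ee_rot: [-0.001, 0.828, 0.56, -0.002]
contact_force: [-0.2, -0.2, 0.1]
width: 0.0855
gripper_force: 0.0
```

Call:
drive_tool --deltas '[{"linear": [2, 5, 0], "twist": 0, "claw": 1}, {"linear": [4, 9, 0], "twist": 0, "claw": 1}, {"linear": [6, 14, 0], "twist": 0, "claw": 1}, {"linear": [7, 18, 0], "twist": 0, "claw": 1}, {"linear": [9, 23, 0], "twist": 0, "claw": 1}, {"linear": [11, 28, 0], "twist": 0, "claw": 1}]'

```text
clock: 2.87
position: [0.5613, 0.1209, 0.148]
ee_rot: [0.001, 0.828, 0.561, 0.0]
contact_force: [-0.2, -2.1, 2.0]
width: 0.0856
gripper_force: 1.4
```

Contact matches the bolt friction, so I'll keep drawing it back.

Call:
drive_tool --deltas '[{"linear": [2, 5, 0], "twist": 0, "claw": 1}, {"linear": [4, 9, 0], "twist": 0, "claw": 1}, {"linear": [5, 13, 0], "twist": 0, "claw": 1}, {"linear": [6, 16, 0], "twist": 0, "claw": 1}, {"linear": [6, 16, 0], "twist": 0, "claw": 1}]'

```text
clock: 3.28
position: [0.5669, 0.1377, 0.1472]
ee_rot: [-0.0, 0.827, 0.561, 0.0]
contact_force: [0.1, -0.1, 0.7]
width: 0.0855
gripper_force: 0.1
```

Call:
drive_tool --deltas '[{"linear": [1, 2, 0], "twist": 0, "claw": 1}, {"linear": [1, 3, 0], "twist": 0, "claw": 1}, {"linear": [1, 3, 0], "twist": 0, "claw": 1}]'

```text
clock: 3.53
position: [0.5676, 0.1398, 0.1471]
ee_rot: [-0.0, 0.828, 0.561, -0.0]
contact_force: [-0.2, -2.3, 0.6]
width: 0.0853
gripper_force: 0.8
```

Call:
drive_tool --deltas '[{"linear": [1, 3, 0], "twist": 0, "claw": 1}, {"linear": [2, 4, 0], "twist": 0, "claw": 1}, {"linear": [2, 4, 0], "twist": 0, "claw": 1}]'

```text
clock: 3.78
position: [0.5677, 0.1421, 0.1472]
ee_rot: [0.0, 0.828, 0.561, -0.003]
contact_force: [-3.8, -6.2, 3.6]
width: 0.0852
gripper_force: 3.9
```

```bash
python3 - <<'E'
from h import *
a=snap("top","pics/top2.png")[75:235,180:380]; b=snap("scene","pics/scene2.png")[170:290,310:460]
cv2.imwrite("pics/c4.png",cv2.resize(b,None,fx=4,fy=4,interpolation=cv2.INTER_CUBIC)[:,:,::-1])
s=sensors.get_state();print(s["clock"],s["position"],s["contact_force"])
E
```

```text
3.8833 [0.56768587 0.14215645 0.14716741] [-4.14457416 -6.17736173  3.71188353]
```

View pics/c4.png

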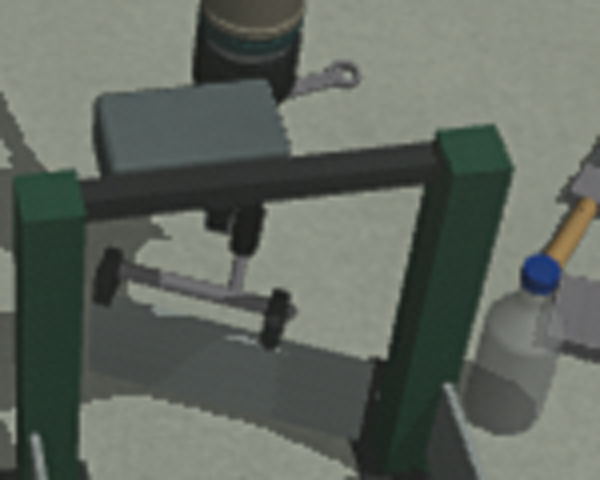

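The nose is level with the keeper-side bracket and the rod tail sticks out past the other one at (295,312). The bottom of the grip is at (242,254). I'll check this against the model.

```bash
python3 - <<'E'
from fit import *
def gp(th,x,r,z):
    c,s=np.cos(th),np.sin(th); return W(g,[(-s*r+c*x, .112-c*r-s*x, z)])[0]
s,c=np.sin(.611),np.cos(.611)
def res(p):
    th,b=p
    return np.r_[proj("scene",gp(th,-.014,.217+b-.152,.115))[0]-(310+294/4,170+312/4),proj("scene",gp(th,-.014-.034*s,.115+b,.115+.034*c))[0]-(310+242/4,170+254/4)]
r=LS(res,[.42,0.01]);print(r.x,r.fun)
print("knob",gp(r.x[0],-.0455,.115+r.x[1],.16))
print("shut rim",W(g,[(-.0666,-.003,.17)]))
E
```

```text
[ 0.47323844 -0.00128294] [ 0.47387808  0.14396859 -0.44716777 -0.27171637]
knob [0.6186649 0.1453803 0.16     ]
shut rim [[0.64585057 0.11199757 0.17      ]]
```

Bolt at 0 and gate at about 0.47, as expected. Now back off, turn, and move in front of the knob.

Call:
drive_tool --deltas '[{"linear": [-4, -10, 0], "twist": 0, "claw": 1}, {"linear": [-7, -14, 0], "twist": 0, "claw": 1}, {"linear": [-35, -10, 0], "twist": 0, "claw": 1}, {"linear": [-52, -5, 0], "twist": 7, "claw": 1}, {"linear": [-55, 0, 0], "twist": 14, "claw": 1}, {"linear": [-55, 4, 0], "twist": 20, "claw": 1}, {"linear": [-52, 4, 0], "twist": 24, "claw": 1}, {"linear": [-52, 4, 0], "twist": 24, "claw": 1}]'

```text
clock: 4.55
position: [0.518, 0.1482, 0.1475]
ee_rot: [0.0, 0.692, 0.721, 0.001]
contact_force: [-0.1, -0.0, 0.5]
width: 0.0851
gripper_force: 0.0
```

Call:
drive_tool --deltas '[{"linear": [8, 0, 0], "twist": 0, "claw": 1}, {"linear": [16, 0, 0], "twist": 0, "claw": 1}, {"linear": [22, 0, 0], "twist": 0, "claw": 1}, {"linear": [27, -4, 0], "twist": 0, "claw": 1}, {"linear": [32, -8, 0], "twist": 0, "claw": 1}, {"linear": [37, -12, 0], "twist": 0, "claw": 1}, {"linear": [42, -16, 0], "twist": 0, "claw": 1}, {"linear": [47, -20, 0], "twist": 0, "claw": 1}]'

```text
clock: 5.22
position: [0.5635, 0.1261, 0.1472]
ee_rot: [-0.001, 0.693, 0.721, -0.002]
contact_force: [-5.9, -2.8, 2.6]
width: 0.0856
gripper_force: 3.0
```

Call:
drive_tool --deltas '[{"linear": [4, -3, 0], "twist": 0, "claw": 1}, {"linear": [8, -6, 0], "twist": 0, "claw": 1}, {"linear": [12, -8, 0], "twist": 0, "claw": 1}, {"linear": [16, -11, 0], "twist": 0, "claw": 1}, {"linear": [18, -12, 0], "twist": 0, "claw": 1}, {"linear": [20, -13, 0], "twist": 0, "claw": 1}]'

```text
clock: 5.72
position: [0.5835, 0.1124, 0.1468]
ee_rot: [-0.0, 0.693, 0.721, -0.002]
contact_force: [-4.6, -4.9, 3.3]
width: 0.0857
gripper_force: 2.5
```

Call:
drive_tool --deltas '[{"linear": [2, -1, 0], "twist": 0, "claw": 1}, {"linear": [4, -2, 0], "twist": 0, "claw": 1}, {"linear": [4, -2, 0], "twist": 0, "claw": 1}]'

```text
clock: 5.97
position: [0.588, 0.1106, 0.1468]
ee_rot: [-0.0, 0.693, 0.721, -0.002]
contact_force: [-3.3, -2.7, 1.0]
width: 0.0852
gripper_force: 1.7
```

Call:
drive_tool --deltas '[{"linear": [2, 0, 0], "twist": 0, "claw": 1}, {"linear": [4, 0, 0], "twist": 0, "claw": 1}, {"linear": [4, 0, 0], "twist": 0, "claw": 1}]'

```text
clock: 6.22
position: [0.5915, 0.1112, 0.1465]
ee_rot: [-0.001, 0.693, 0.721, -0.002]
contact_force: [-3.7, -4.5, 0.6]
width: 0.0855
gripper_force: 2.1
```

Call:
drive_tool --deltas '[{"linear": [2, 0, 0], "twist": 0, "claw": 1}, {"linear": [4, 0, 0], "twist": 0, "claw": 1}, {"linear": [4, 0, 0], "twist": 0, "claw": 1}]'

```text
clock: 6.47
position: [0.5921, 0.111, 0.1466]
ee_rot: [-0.003, 0.693, 0.721, -0.005]
contact_force: [-12.1, -4.1, 5.3]
width: 0.0852
gripper_force: 6.1
```

Force rises at x≈0.592, close to the predicted 0.589 for shut. I'll look and check that it is shut and that it isn't the lamp.

```bash
python3 - <<'E'
from h import *
a=snap("scene","pics/scene3.png")[190:300,330:450]; b=snap("top","pics/top3.png")[75:185,220:340]
cv2.imwrite("pics/c5.png",cv2.resize(np.hstack([a,b]),None,fx=3.3,fy=3.3,interpolation=cv2.INTER_CUBIC)[:,:,::-1])
s=sensors.get_state();print(s["clock"],s["position"],s["contact_force"],s["moment"])
E
```

```text
6.5667 [0.59206469 0.11102584 0.14660597] [-11.99685252  -4.05495024   5.5770773 ] [-0.62803915  1.31060888 -0.183964  ]
```

View pics/c5.png

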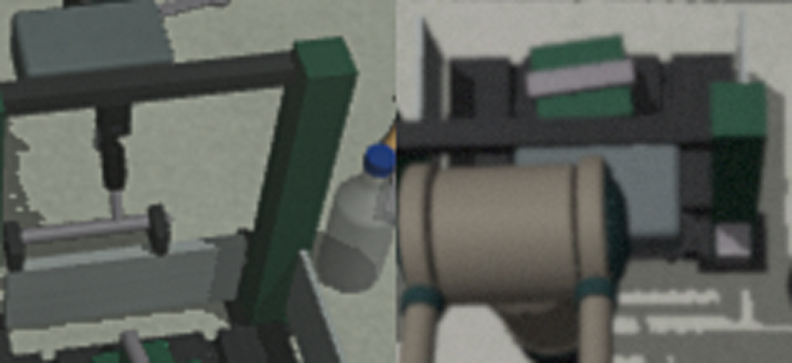

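The gate looks parallel to the frame and the rod is drawn back. The bottom of the grip is at (117,189) and the rod runs (22,235) to (150,222). A quick numeric check:

```bash
python3 - <<'E'
from fit import *
def gp(th,x,r,z):
    c,s=np.cos(th),np.sin(th); return W(g,[(-s*r+c*x, .112-c*r-s*x, z)])[0]
s,c=np.sin(.611),np.cos(.611)
for th in(0,.05,.1):
  P=[gp(th,-.014-.034*s,.115,.115+.034*c),gp(th,-.014,.115,.115),gp(th,.012,.0,.1),gp(th,.012,.19,.1),gp(th,.012,.19,.015)]
  print(th,((proj("scene",P)-[330,190])*3.3).round(0).tolist())
E
```

```text
0 [[112.0, 187.0], [115.0, 224.0], [246.0, 243.0], [36.0, 268.0], [33.0, 323.0]]
0.05 [[113.0, 182.0], [114.0, 219.0], [245.0, 243.0], [34.0, 259.0], [30.0, 315.0]]
0.1 [[114.0, 177.0], [114.0, 214.0], [245.0, 243.0], [32.0, 251.0], [29.0, 306.0]]
```

The image agrees with angle ≈0. I'll hold briefly, retreat, step to the hinge side of the knob, and ease in beside it.

Call:
drive_tool --deltas '[{"linear": [0, 0, 0], "twist": 0, "claw": 1}, {"linear": [0, 0, 0], "twist": 0, "claw": 1}, {"linear": [-10, 0, 0], "twist": 0, "claw": 1}, {"linear": [-18, 4, 0], "twist": 0, "claw": 1}, {"linear": [-18, 18, 0], "twist": 0, "claw": 1}, {"linear": [-18, 30, 0], "twist": 0, "claw": 1}, {"linear": [-18, 30, 0], "twist": 0, "claw": 1}, {"linear": [-10, 30, 0], "twist": 0, "claw": 1}, {"linear": [-4, 30, 0], "twist": 0, "claw": 1}, {"linear": [-1, 30, 0], "twist": 0, "claw": 1}, {"linear": [2, 30, 0], "twist": 0, "claw": 1}, {"linear": [2, 30, 0], "twist": 0, "claw": 1}]'

```text
clock: 7.57
position: [0.5998, 0.1423, 0.1471]
ee_rot: [0.0, 0.693, 0.721, 0.0]
contact_force: [0.5, 0.2, 0.5]
width: 0.0852
gripper_force: 0.0
```

Call:
drive_tool --deltas '[{"linear": [2, 0, 0], "twist": 0, "claw": 1}, {"linear": [2, -4, 0], "twist": 0, "claw": 1}, {"linear": [2, -8, 0], "twist": 0, "claw": 1}, {"linear": [2, -12, 0], "twist": 0, "claw": 1}, {"linear": [3, -16, 0], "twist": 0, "claw": 1}, {"linear": [3, -20, 0], "twist": 0, "claw": 1}]'

```text
clock: 8.07
position: [0.601, 0.1229, 0.1473]
ee_rot: [-0.001, 0.693, 0.721, 0.0]
contact_force: [-1.2, 3.0, 0.6]
width: 0.0851
gripper_force: 1.5
```

Pushing the bolt with about 3 N, as expected. Continuing.

Call:
drive_tool --deltas '[{"linear": [0, -5, 0], "twist": 0, "claw": 1}, {"linear": [0, -10, 0], "twist": 0, "claw": 1}, {"linear": [1, -15, 0], "twist": 0, "claw": 1}, {"linear": [1, -20, 0], "twist": 0, "claw": 1}, {"linear": [1, -25, 0], "twist": 0, "claw": 1}, {"linear": [1, -30, 0], "twist": 0, "claw": 1}]'

```text
clock: 8.57
position: [0.6026, 0.0922, 0.1472]
ee_rot: [-0.0, 0.693, 0.721, -0.0]
contact_force: [-1.5, 2.4, 0.1]
width: 0.0854
gripper_force: 1.8
```

Call:
drive_tool --deltas '[{"linear": [0, -4, 0], "twist": 0, "claw": 1}, {"linear": [0, -8, 0], "twist": 0, "claw": 1}, {"linear": [1, -12, 0], "twist": 0, "claw": 1}, {"linear": [1, -14, 0], "twist": 0, "claw": 1}, {"linear": [1, -14, 0], "twist": 0, "claw": 1}]'

```text
clock: 8.98
position: [0.6033, 0.0779, 0.1472]
ee_rot: [-0.0, 0.693, 0.721, -0.001]
contact_force: [-3.4, 0.7, 0.4]
width: 0.0853
gripper_force: 1.5
```

Call:
drive_tool --deltas '[{"linear": [0, -3, 0], "twist": 0, "claw": 1}, {"linear": [0, -5, 0], "twist": 0, "claw": 1}, {"linear": [0, -5, 0], "twist": 0, "claw": 1}]'

```text
clock: 9.23
position: [0.6036, 0.0734, 0.1473]
ee_rot: [0.0, 0.693, 0.721, -0.0]
contact_force: [-3.1, 2.4, 0.4]
width: 0.0852
gripper_force: 1.6
```

Call:
drive_tool --deltas '[{"linear": [0, -2, 0], "twist": 0, "claw": 1}, {"linear": [0, -4, 0], "twist": 0, "claw": 1}, {"linear": [0, -4, 0], "twist": 0, "claw": 1}]'

```text
clock: 9.48
position: [0.6037, 0.0694, 0.1473]
ee_rot: [0.0, 0.693, 0.721, -0.0]
contact_force: [-2.5, 1.9, 0.3]
width: 0.0853
gripper_force: 1.7
```

Call:
drive_tool --deltas '[{"linear": [0, -2, 0], "twist": 0, "claw": 1}, {"linear": [0, -4, 0], "twist": 0, "claw": 1}, {"linear": [0, -4, 0], "twist": 0, "claw": 1}]'

```text
clock: 9.73
position: [0.6037, 0.0689, 0.1473]
ee_rot: [-0.002, 0.693, 0.721, 0.002]
contact_force: [-2.2, 10.7, -0.4]
width: 0.0852
gripper_force: 5.8
```

Hard stop, so the bolt is home. Back off towards the hinge side, then away.

Call:
drive_tool --deltas '[{"linear": [0, 8, 0], "twist": 0, "claw": 1}, {"linear": [0, 12, 0], "twist": 0, "claw": 1}, {"linear": [-20, 12, 0], "twist": 0, "claw": 1}, {"linear": [-60, 12, 0], "twist": 0, "claw": 1}, {"linear": [-100, 12, 0], "twist": 0, "claw": 1}, {"linear": [-140, 12, 40], "twist": 0, "claw": 1}, {"linear": [-180, 12, 80], "twist": 0, "claw": 1}, {"linear": [-180, 12, 80], "twist": 0, "claw": 1}, {"linear": [-180, 12, 80], "twist": 0, "claw": 1}, {"linear": [-180, 12, 80], "twist": 0, "claw": 1}]'

```text
clock: 10.57
position: [0.4249, 0.0773, 0.2292]
ee_rot: [0.003, 0.693, 0.721, 0.002]
contact_force: [0.3, -0.6, -0.9]
width: 0.0854
gripper_force: 0.0
```

```bash
python3 - <<'E'
from h import *
a=snap("scene","pics/scene4.png")[190:310,310:450]; b=snap("top","pics/top4.png")[75:195,200:340]
cv2.imwrite("pics/c6.png",cv2.resize(np.hstack([a,b]),None,fx=2.8,fy=2.8,interpolation=cv2.INTER_CUBIC)[:,:,::-1])
s=sensors.get_state();print(s["clock"],s["position"],s["contact_force"],s["qd"])
from fit import *
print(((proj("scene",W(g,[(-.0335,-.063,.143),(-.014,-.063,.115)]))-[310,190])*2.8).round())
E
```

```text
10.6667 [0.42486848 0.07736031 0.22710275] [ 0.58422079 -0.97439117 -0.1087952 ] [-0.00081507  0.02911246  0.00729056  0.00491104  0.00825732 -0.0007879 ]
[[ 94. 166.]
 [ 97. 197.]]
```

View pics/c6.png

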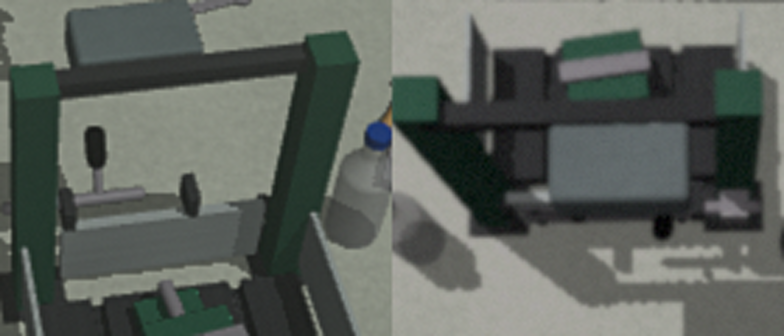

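The final view shows the gate shut, the bolt nose in the keeper at (725,205), and the grip bottom at (96,167) against a predicted (94,166). The tool is clear, so I'm handing in.

```bash
python3 -c "
from rig import manip
print(manip.sign_off())"
```

```text
the job is handed in; nothing more can be done
None
```

I drew the bolt back, shut the gate, slid the bolt home through the keeper and let go, then handed the job in at about 10.7 s; both stops showed as force rises, the last picture matched, and no judging result came back.

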